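Fold the pill-tray lid shut and tuck it under its lip

ROBOT

A 6-joint arm with a two-finger parallel gripper is mounted at the origin on the work surface. World frame = base frame: x ahead of the robot, y to its left, z up, the work surface at z = 0. Lengths are in m, angles in rad, forces in N, time in s.
With the tool pointing down it reaches from about 0.25 to 0.775 m from the base axis. Payload 4 kg.
Tool frame: the origin (TCP) lies on the centre line of the jaws, within the pads' length; the fingertips stand 8 mm ahead of it and the grasp point (between the pads) lies 11 mm behind it; z points along the fingers, y is the line along which they close (so a half turn about z gives the same grasp; the last joint's range is limited). The gripper opens to 94 mm and grips with 3 to 60 N. Pads are 16 mm wide; open, the fingers measure 119 mm over their backs; the gripper's body (75 mm by 177 mm) begins 78 mm behind the grasp point.
Start: joints at [-1.243, 0.087, 1.371, -0, 1.684, -0.103], TCP at [0.23, -0.5, 0.214] pointing down, gripper open.
Joint ranges: [-3.1, 3.1], [-0.76, 2.03], [0.27, 2.55], [-1.08, 4.22], [0.17, 2.65], [-2.57, 2.57]. Speed limits (rad/s): [2.79, 2.79, 3.14, 3.14, 3.14, 3.14].

INTERFACE

Orientations are given as a rotation vector (axis times angle).
In Python, from station import bot, camera gives the robot as it stands.
- The arm moves only by the shell command python3 -m creep 'ROWS' [OPENING] [FORCE]. ROWS is JSON, a list of rows, each an object with "translation": the shift along the tool's x, y, z normalised to -1 to 1, where 1 is 0.2 m, a list of three; "twist": the turn, a rotation vector about the tool's x, y, z normalised to -1 to 1, where 1 is 120 degrees, a list of three. A call has 1 to 12 rows; each row is the pose to reach, as a shift and turn from the pose commanded when the call began, along the tool's axes at that moment; what a row does not reach only later rows make up. A row lasts 1/10 s, in which the tool goes at most 50 mm and 8.59 degrees, less where a joint would pass 70% of its speed; a pose out of reach is approached as far as the arm can. A call with a number of a shift or a turn outside -1 to 1 is refused whole. A call with a gripper value outside its range is refused whole. OPENING is the opening in per cent of the stroke, from 0 (shut) to 100 (fully open), set as the call begins (- or left out, the last holds). The fingers move at their own pace and stop on an object; FORCE is the grip in N (left out, the last holds). Time passes only in rows, so rows that repeat a pose let the fingers close. It gives the time, the measured TCP pose, the force, the opening and the grip force at its end, in the units of the state.
- bot.read_state(): the state, without advancing time (a new reading comes with each control period).
- camera(name): name is "side" or "top"; returns a dict with "image" (400x640x3 uint8, blue, green, red), "z_map" (400x640 float32, m along the optical axis (not along the pixel's ray), 0 where there is no reading), "fx", "fy", "cx", "cy" (pixels), "k1" (the pictures are not rectified: a ray, as slopes to the right and down, at radius r is drawn at 1 + k1 r^2 times it, then the intrinsics apply), "cam_to_world" (4x4, takes a point from camera to world coordinates). Camera axes: x right, y down, z forward; pixel columns grow to the right and rows downward; lengths in m; the calibration is good to about 2 mm. A picture is of the moment at which its call begins.
- bot.close_job(): hands the job in; it is judged then, once.
The state is a dict: "time": time; "q": joint angles; "qd": joint speeds; "tau": joint torques, N m; "eef_pos": TCP position; "tcp_rot": TCP orientation; "force": force on the tool from outside, world axes, zero at the start; "ft_torque": the same for the moment, N m; "grip_width": finger opening in m; "grip_force": force on a finger pad.
Only numpy, scipy, OpenCV 4.12 (cv2) and the standard library are available. Lean on these libraries where they do the work, as an engineer would, in place of code of your own. Each camera call takes 0.05 s, during which the arm holds its last target. There are 200 camera calls.

TASK

The middle lid of the yellow pill tray stands open. Using only the fingertips, fold it over onto its compartment and, while keeping it pressed down, push it along as far as it goes so that its free edge is tucked beneath the orange retaining lip and it stays shut by itself when you let go. Do not pick up, tip or shove the tray, and leave the spoon rest, thermometer case and vase alone.

Things in the scene. Friction and masses are not known exactly. Their poses are not given: they have to be found in the camera images.
- tray: Yellow pill tray, loose, 0.6 kg, 120 mm (own x) x 194 (own y) x 40 high. Origin: centre of underside; x points from hinge side (near robot) to lip side, z up. Three compartments along y; the outer lids are already tucked and fixed (tops z 34, ridges to 39 mm). Orange retaining lip over the far side, x 44-60, z 36-40 mm, open below to x = 56. Hinge axis along y at x = -50, z = 32.5 mm.
- hinge_line (a point): Middle of the hinge axis of the middle lid, at x = -50, y = 0, z = 32.5 mm in the tray's frame; fixed on the tray.
- lip_edge (a point): Middle of the lower near edge of the retaining lip, at x = 44, y = 0, z = 36 mm in the tray's frame; fixed on the tray.
- lid_edge (a point): Middle of the free edge (mid thickness) of the middle lid, 88 mm from the hinge axis when drawn back. The lid is a pale yellow plate 84 mm long, 58 mm wide (along tray y), 3 mm thick, 20 g; its mid plane passes through the hinge axis.
- lid_ridge (a point): Top of the hinge-side edge of the thumb ridge across the middle lid. Ridge: 44 mm long, 6 mm thick (58 to 64 mm from the hinge axis when drawn back), 5 mm above the lid's upper (outer, robot-side when open) face, 6.5 mm from its mid plane. Folded flat, the lid's upper face is 34 mm and the ridge's top 39 mm above the table.
- leaf (a joint): Angle of the middle lid, rad: 0 = folded flat, 1.57 = upright, up to 1.95 = leaning back to the robot. Starts open, 1.3 to 1.9. The hinge is springy: let go, the lid swings back up to about 0.6 rad unless tucked; holding it flat takes about 0.5 N at 60 mm from the hinge.
- plate (a joint): Slide of the middle lid in its own plane, away from its hinge, m: 0 = drawn back (start; folded flat, its edge is 6 mm short of the lip), 0.014 = fully tucked, edge 8 mm beneath the lip (2 mm play above). Slides with about 1.2 N friction and stays where put; slid out before it is flat, its edge lands on top of the lip and blocks.
- spoon_rest: Round stainless steel spoon rest with a short tongue, 90 mm dish, 131 mm long in all, 14 mm high, loose. Origin: centre of the dish's underside.
- case: White plastic thermometer case, 136 x 27 x 18 mm, loose, lying flat. Origin: centre of the underside, x along its length.
- vase: Small clear glass vase, 68 mm wide, 105 mm high, loose, standing. Origin: centre of the underside.
Things that resemble listed ones, but are neither listed nor needed, are in the scene too. Several things have the shape of the tray; the one meant has the colours described above.

How it is judged:
At the end, for the whole second after the job is handed in: The middle lid is flat (within 0.06 rad), slid out at least 10 of its 14 mm with its edge at least 3 mm beneath the lip, untouched; the tray stands flat, at rest, within 40 mm of where it was; spoon rest, case and vase within 15 mm of where they were, the vase upright (value of joint leaf below 0.06 rad and value of joint plate above 0.01 m and x of lid_edge in the frame of lip_edge above 0.003 m and z of lid_edge in the frame of lip_edge below 0 m and height (world z) of tray below 0.005 m and angle between tray's own z axis and vertical below 0.06 rad and linear speed of tray below 0.02 m/s and distance of tray from where it was at the start of the episode below 0.04 m and distance of each of spoon_rest, case, vase from where it was at the start of the episode below 0.015 m and angle between vase's own z axis and vertical below 0.1 rad).
It fails at once if the tray is lifted, tipped or shoved more than 40 mm (height (world z) of tray above 0.012 m or angle between tray's own z axis and vertical above 0.2 rad or distance of tray from where it was at the start of the episode above 0.04 m).
It fails at once if the spoon rest, the thermometer case or the vase is moved more than 15 mm or the vase tipped (distance of any of spoon_rest, case, vase from where it was at the start of the episode above 0.015 m or angle between vase's own z axis and vertical above 0.3 rad).
It also fails if it takes over 38 s, if anything falls off the work surface, if the arm or the gripper's body presses on something with over 40 N, if the wrist force passes 120 N, or if a joint passes its speed limit or range.

## Working session

There is one attempt and no reset: what is moved stays moved. The work goes in short steps, Python scripts to look and compute and a shell command to move; the robot and the scene stay as the last step left them, time stands still between calls to the robot, and variables do not carry over. Pictures are saved under pics/ and viewed, at most 10 in all, crops included, and the job is handed in when it is done.

```bash
mkdir -p pics
cat > h.py <<'E'
import numpy as np, cv2
from station import bot, camera
def grab(n):
    c=camera(n); return c
def pts(c):
    # world points for each pixel from z_map
    v,u=np.mgrid[0:400,0:640].astype(np.float32)
    K=np.array([[c['fx'],0,c['cx']],[0,c['fy'],c['cy']],[0,0,1]])
    s=cv2.undistortPoints(np.stack([u.ravel(),v.ravel()],1)[:,None].astype(np.float64),K,np.array([c['k1'],0,0,0.]))[:,0]
    z=c['z_map'].ravel()
    P=np.stack([s[:,0]*z,s[:,1]*z,z],1)
    T=np.array(c['cam_to_world'])
    W=P@T[:3,:3].T+T[:3,3]; W[z==0]=np.nan
    return W.reshape(400,640,3)
E
python3 - <<'E'
from h import *
s=bot.read_state(); print(s['time'],s['eef_pos'],s['tcp_rot'],s['grip_width'])
for n in('top','side'):
    c=grab(n); cv2.imwrite(f'pics/{n}0.png',c['image']); np.savez(f'{n}0.npz',**c)
    print(n,np.round(c['cam_to_world'],3).tolist(),c['fx'],c['k1'])
E
```

```text
0.0 [ 0.22948101 -0.49924702  0.21229971] [-3.06683132e+00 -6.70979241e-01  4.46942243e-04] 0.0937342363029582
top [[-0.0, -0.992, 0.125, 0.389], [-1.0, 0.003, 0.019, -0.012], [-0.02, -0.125, -0.992, 1.288], [0.0, 0.0, 0.0, 1.0]] 485.5127609438625 0.012902461864519514
side [[-0.844, -0.271, 0.462, 0.046], [-0.536, 0.448, -0.716, 0.755], [-0.013, -0.852, -0.523, 0.608], [0.0, 0.0, 0.0, 1.0]] 417.9479420662957 -0.10145092560989076
```

View pics/top0.png

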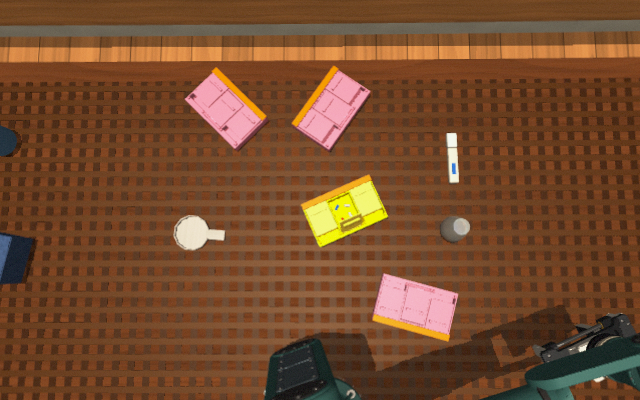

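View pics/side0.png

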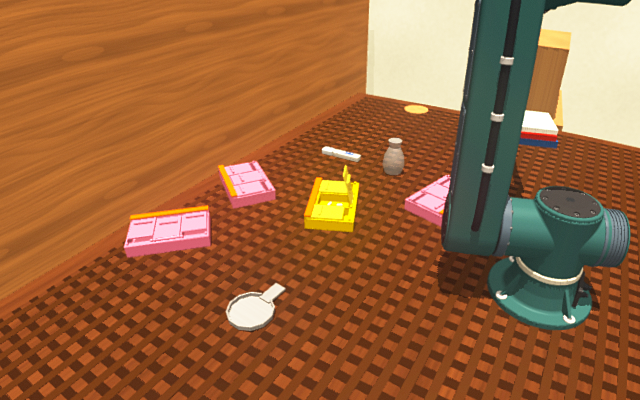

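The top view shows the yellow tray at about (344,211), with its orange lip running from (302,207) to (370,178) and the open lid at (350,222). In the side view the lid stands at (349,187). Next I'll measure from these two views.

Run:
```python
from h import *
A={}
for n in('top','side'):
    c=dict(np.load(f'{n}0.npz')); W=pts(c); hsv=cv2.cvtColor(c['image'],cv2.COLOR_BGR2HSV)
    y=cv2.inRange(hsv,(23,90,90),(38,255,255)); o=cv2.inRange(hsv,(10,200,190),(21,255,255))
    roi=np.zeros_like(y)
    if n=='top': roi[165:255,290:400]=1
    else: roi[160:240,295:370]=1
    for nm,m in(('y',y),('o',o)):
        P=W[(m>0)&(roi>0)]; P=P[np.isfinite(P[:,0])]; A[n+nm]=P
        print(n,nm,len(P),np.round(np.percentile(P[:,2],[2,20,50,80,98]),4))
    P=A[n+'o']; P=P[(P[:,2]>.025)&(P[:,2]<.055)]; r=cv2.minAreaRect((P[:,:2]*1000).astype(np.float32)); print('lip',r,np.median(P[:,2]))
    P=np.vstack([A[n+'o'],A[n+'y']]);P=P[(P[:,2]>.02)&(P[:,2]<.045)]; r=cv2.minAreaRect((P[:,:2]*1000).astype(np.float32)); print('tray',r)
# lid
P=np.vstack([A['topy'],A['sidey']])
t=np.vstack([A['topy'],A['topo']]);t=t[(t[:,2]>.02)&(t[:,2]<.045)]
(cx,cy),(w,h),a=cv2.minAreaRect((t[:,:2]*1000).astype(np.float32))
L=(A['topo']);L=L[(L[:,2]>.025)&(L[:,2]<.055)];lc=np.array(cv2.minAreaRect((L[:,:2]*1000).astype(np.float32))[0])
cands=[np.radians(a+k*90) for k in range(4)]
d=lc-[cx,cy]; th=max(cands,key=lambda q:np.cos(q)*d[0]+np.sin(q)*d[1])
print('yaw',np.degrees(th),th,'ctr',cx,cy)
R=np.array([[np.cos(th),np.sin(th)],[-np.sin(th),np.cos(th)]])
for n in('top','side'):
    Q=A[n+'y'];Q=Q[Q[:,2]>.055]; l=(Q[:,:2]*1000-[cx,cy])@R.T
    print(n,len(Q)); 
    for i in np.argsort(Q[:,2])[::max(1,len(Q)//14)]: print(np.round(l[i],1),round(Q[i,2]*1000,1))
```

```text
top y 2962 [0.0002 0.0061 0.0326 0.0368 0.1069]
top o 468 [0.0105 0.0387 0.0411 0.0431 0.0464]
lip ((575.1556396484375, -29.742385864257812), (16.42774200439453, 192.41238403320312), 23.98073959350586) 0.04113647566158107
tray ((527.8748168945312, -50.98741912841797), (120.21138000488281, 194.19345092773438), 23.932754516601562)
side y 2221 [0.0014 0.0117 0.0299 0.0342 0.0995]
side o 151 [-0.0025 -0.001   0.0361  0.0396  0.0412]
lip ((572.2450561523438, -27.576271057128906), (16.34024429321289, 194.87547302246094), 24.096574783325195) 0.03903714419535331
tray ((525.3571166992188, -50.04279327392578), (120.28943634033203, 201.2747344970703), 24.096572875976562)
yaw 23.932754516601562 0.41770536538624115 ctr 527.8748168945312 -50.98741912841797
top 144
[-45.2 -25. ] 58.6
[-41.8  10.2] 71.7
[-41.6   8.2] 90.2
[-39.5 -17. ] 92.9
[-37.1   0.9] 94.9
[-38.9  15.3] 95.9
[-38.   -6.6] 97.2
[-36.2  -2. ] 99.1
[-35.2  -5. ] 102.8
[-31.5 -24.9] 110.9
[-31.2  12.5] 114.6
[-27.7  26.9] 116.9
[-27.  -13.2] 117.8
[-28.6  19.4] 119.3
[-28.5  14.2] 121.8
side 124
[-47.3   7. ] 55.6
[-46.5  28.7] 59.5
[-45.2 -15. ] 63.7
[-41.3  30. ] 71.6
[-41.1  29.7] 80.2
[-37.7  22.6] 90.3
[-43.3   0.4] 92.9
[-39.    9.7] 94.8
[-36.  32.] 95.6
[-36.9  14.8] 97.5
[-35.9   5.1] 100.7
[-35.  23.] 104.7
[-33.7 -16.8] 109.2
[-32.7  26.7] 112.2
[-29.2  -8.6] 116.0
[-31.1  11. ] 117.8
```

```bash
cat > loc.py <<'E'
from h import *
from scipy.spatial.transform import Rotation as Ro
s=bot.read_state(); th=np.radians(24); R=np.array([[np.cos(th),np.sin(th)],[-np.sin(th),np.cos(th)]])
p=s['eef_pos']; M=Ro.from_rotvec(s['tcp_rot']).as_matrix()
l=R@(np.array(p[:2])*1000-[526.5,-50.5])
print('t',round(s['time'],2),'tray-local TCP',np.round(l,1),'z',round(p[2]*1000,1),'toolx yaw',round(np.degrees(np.arctan2(M[1,0],M[0,0])),2),'toolz',np.round(M[:,2],3))
print('F local',np.round(R@np.array(s['force'][:2]),2),round(s['force'][2],2),'grip',round(s['grip_width'],4))
E
python3 -m creep '[{"translation":[0.25,-0.18,0],"twist":[0,0,0.006]},{"translation":[0.5,-0.36,0],"twist":[0,0,0.006]},{"translation":[0.75,-0.54,0],"twist":[0,0,0.006]},{"translation":[0.95,-0.725,0],"twist":[0,0,0.006]},{"translation":[0.95,-0.725,0],"twist":[0,0,0.006]},{"translation":[0.95,-0.725,0],"twist":[0,0,0.006]}]' 0 20
python3 -m creep '[{"translation":[0.24,-0.18,0],"twist":[0,0,0]},{"translation":[0.48,-0.36,0],"twist":[0,0,0]},{"translation":[0.72,-0.54,0],"twist":[0,0,0]},{"translation":[0.95,-0.725,0],"twist":[0,0,0]},{"translation":[0.95,-0.725,0],"twist":[0,0,0]},{"translation":[0.95,-0.725,0],"twist":[0,0,0]},{"translation":[0.95,-0.725,0],"twist":[0,0,0]}]'
python3 loc.py
```

```text
time: 0.7
eef_pos: [0.3432, -0.2849, 0.2134]
tcp_rot: [-3.07, -0.662, -0.002]
force: [-0.6, -0.2, -0.3]
grip_width: 0.0495
grip_force: 0.0
time: 1.4
eef_pos: [0.4564, -0.0794, 0.2129]
tcp_rot: [3.072, 0.654, -0.003]
force: [-0.2, 0.1, -0.0]
grip_width: 0.0002
grip_force: 0.0
t 1.4 tray-local TCP [-75.8   2.1] z 212.9 toolx yaw 24.03 toolz [-0.001 -0.001 -1.   ]
F local [-0.17  0.17] -0.02 grip 0.0002
```

```bash
python3 -m creep '[{"translation":[0,0.01,0.2],"twist":[0,0,0]},{"translation":[0,0.01,0.4],"twist":[0,0,0]},{"translation":[0,0.01,0.6],"twist":[0,0,0]},{"translation":[0,0.01,0.66],"twist":[0,0,0]},{"translation":[0,0.01,0.66],"twist":[0,0,0]},{"translation":[0,0.01,0.66],"twist":[0,0,0]}]'
python3 - <<'E'
exec(open('loc.py').read())
a=grab('side');b=grab('top')
cv2.imwrite('pics/a.png',np.hstack([cv2.resize(a['image'][120:260,270:410],(560,560))[:, :400], cv2.resize(b['image'][150:290,290:390],(400,560))]))
E
```

```text
time: 2.0
eef_pos: [0.4583, -0.0822, 0.0833]
tcp_rot: [3.072, 0.649, 0.004]
force: [0.1, -0.1, 0.7]
grip_width: 0.0004
grip_force: 0.0
t 2.0 tray-local TCP [-75.2  -1.2] z 83.3 toolx yaw 23.87 toolz [ 0.003 -0.001 -1.   ]
F local [ 0.02 -0.14] 0.69 grip 0.0004
```

View pics/a.png

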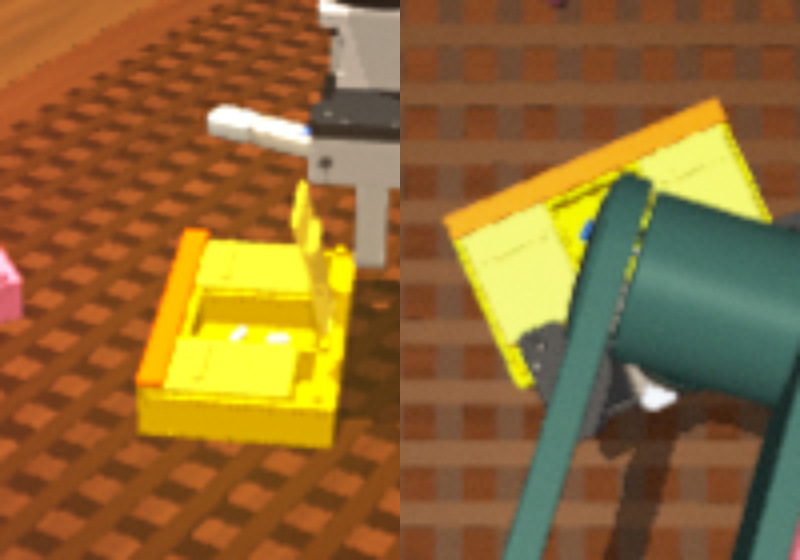

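The finger stands behind the open lid: in the crop the fingertip is at (370,260) and the lid at (312,230). I'll push it over along an arc.

```bash
python3 -m creep '[{"translation":[0.06,0,0],"twist":[0,0,0]},{"translation":[0.13,0,0],"twist":[0,0,0]},{"translation":[0.16,0,0.01],"twist":[0,0,0]},{"translation":[0.185,0,0.02],"twist":[0,0,0]},{"translation":[0.21,0,0.035],"twist":[0,0,0]},{"translation":[0.23,0,0.055],"twist":[0,0,0]},{"translation":[0.25,0,0.075],"twist":[0,0,0]},{"translation":[0.265,0,0.095],"twist":[0,0,0]},{"translation":[0.265,0,0.095],"twist":[0,0,0]},{"translation":[0.265,0,0.095],"twist":[0,0,0]}]'
python3 - <<'E'
exec(open('loc.py').read())
a=grab('side')
cv2.imwrite('pics/b.png',cv2.resize(a['image'][140:250,280:400],(720,600),interpolation=cv2.INTER_CUBIC)[:600])
E
```

```text
time: 3.1
eef_pos: [0.5054, -0.0592, 0.0621]
tcp_rot: [-3.073, -0.652, 0.001]
force: [-0.2, -0.1, -0.2]
grip_width: 0.0006
grip_force: 0.0
t 3.1 tray-local TCP [-22.8   0.6] z 62.1 toolx yaw 23.96 toolz [-0.001  0.    -1.   ]
F local [-0.26  0.  ] -0.18 grip 0.0006
```

View pics/b.png

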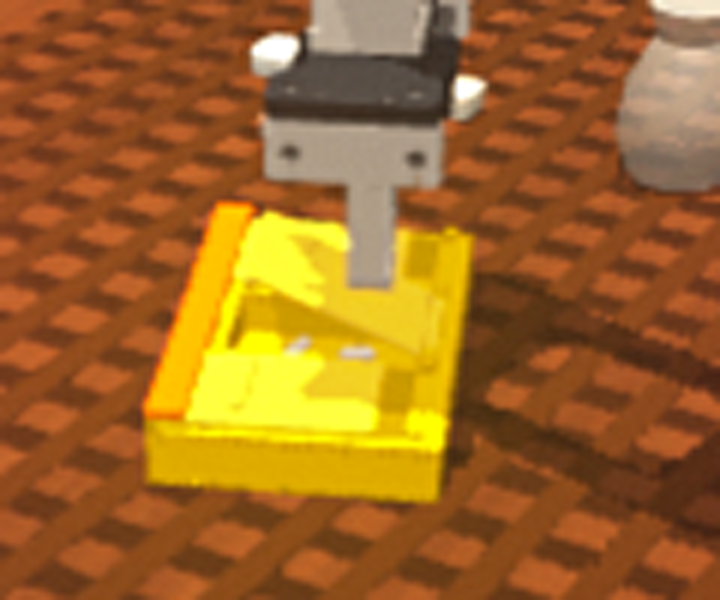

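The lid is about 30° from flat, under the fingertip at (370,285). I'll continue the fold and press lightly.

```bash
python3 -m creep '[{"translation":[0.015,0,0.025],"twist":[0,0,0]},{"translation":[0.025,0,0.05],"twist":[0,0,0]},{"translation":[0.033,0,0.075],"twist":[0,0,0]},{"translation":[0.035,0,0.09],"twist":[0,0,0]},{"translation":[0.035,0,0.1],"twist":[0,0,0]},{"translation":[0.035,0,0.105],"twist":[0,0,0]},{"translation":[0.035,0,0.105],"twist":[0,0,0]},{"translation":[0.035,0,0.105],"twist":[0,0,0]}]'
python3 loc.py
```

```text
time: 3.95
eef_pos: [0.5124, -0.0564, 0.0421]
tcp_rot: [3.073, 0.652, 0.001]
force: [-0.6, -0.9, 3.3]
grip_width: 0.0005
grip_force: 2.1
t 3.95 tray-local TCP [-15.3   0.3] z 42.1 toolx yaw 23.96 toolz [ 0.001 -0.    -1.   ]
F local [-0.87 -0.59] 3.33 grip 0.0005
```

Flat: contact at z = 42 mm with about 3 N. Now slide.

```bash
python3 -m creep '[{"translation":[0.015,0,0.001],"twist":[0,0,0]},{"translation":[0.03,0,0.001],"twist":[0,0,0]},{"translation":[0.045,0,0.001],"twist":[0,0,0]},{"translation":[0.06,0,0.001],"twist":[0,0,0]},{"translation":[0.075,0,0.001],"twist":[0,0,0]},{"translation":[0.09,0,0.001],"twist":[0,0,0]},{"translation":[0.1,0,0.001],"twist":[0,0,0]},{"translation":[0.1,0,0.001],"twist":[0,0,0]},{"translation":[0.1,0,0.001],"twist":[0,0,0]}]'
python3 loc.py
python3 -m creep '[{"translation":[0.01,0,0],"twist":[0,0,0]},{"translation":[0.02,0,0],"twist":[0,0,0]},{"translation":[0.03,0,0],"twist":[0,0,0]},{"translation":[0.04,0,0],"twist":[0,0,0]},{"translation":[0.045,0,0],"twist":[0,0,0]},{"translation":[0.045,0,0],"twist":[0,0,0]},{"translation":[0.045,0,0],"twist":[0,0,0]}]'
python3 - <<'E'
exec(open('loc.py').read())
a=grab('side')
cv2.imwrite('pics/c.png',cv2.resize(a['image'][140:250,280:400],(720,600),interpolation=cv2.INTER_CUBIC)[:600])
E
```

```text
time: 4.85
eef_pos: [0.5296, -0.049, 0.0417]
tcp_rot: [3.072, 0.652, -0.004]
force: [-3.6, -1.7, 6.5]
grip_width: 0.0005
grip_force: 3.1
t 4.85 tray-local TCP [3.5 0.1] z 41.7 toolx yaw 23.96 toolz [-0.002 -0.002 -1.   ]
F local [-4.   -0.04] 6.51 grip 0.0005
time: 5.55
eef_pos: [0.5373, -0.0457, 0.0415]
tcp_rot: [3.072, 0.652, -0.006]
force: [-4.4, -2.2, 6.4]
grip_width: 0.0005
grip_force: 3.8
t 5.55 tray-local TCP [11.8 -0. ] z 41.5 toolx yaw 23.96 toolz [-0.003 -0.002 -1.   ]
F local [-4.94 -0.25] 6.44 grip 0.0005
```

View pics/c.png

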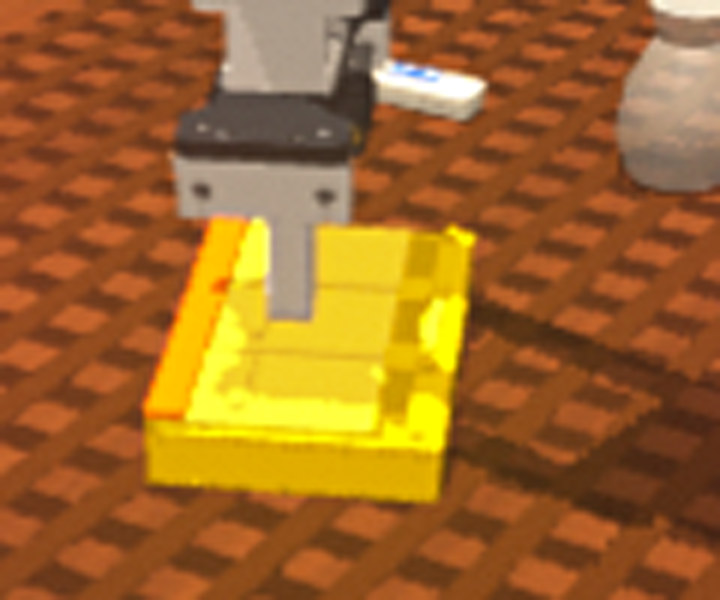

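The lid is flat and its hinge-side end, at (395,300), nearly lines up with the tucked outer lids. The tray hasn't moved. I'll push on to the stop.

```bash
python3 -m creep '[{"translation":[0.01,0,0],"twist":[0,0,0]},{"translation":[0.018,0,0],"twist":[0,0,0]},{"translation":[0.025,0,0],"twist":[0,0,0]},{"translation":[0.025,0,0],"twist":[0,0,0]},{"translation":[0.025,0,0],"twist":[0,0,0]}]'
python3 - <<'E'
exec(open('loc.py').read())
a=grab('side')
cv2.imwrite('pics/d.png',cv2.resize(a['image'][140:250,280:400],(720,600),interpolation=cv2.INTER_CUBIC)[:600])
E
```

```text
time: 6.1
eef_pos: [0.5407, -0.0441, 0.0413]
tcp_rot: [3.072, 0.652, -0.01]
force: [-7.5, -3.3, 7.1]
grip_width: 0.0003
grip_force: 5.1
t 6.1 tray-local TCP [15.6  0.1] z 41.3 toolx yaw 23.95 toolz [-0.006 -0.003 -1.   ]
F local [-8.23  0.03] 7.06 grip 0.0003
```

View pics/d.png

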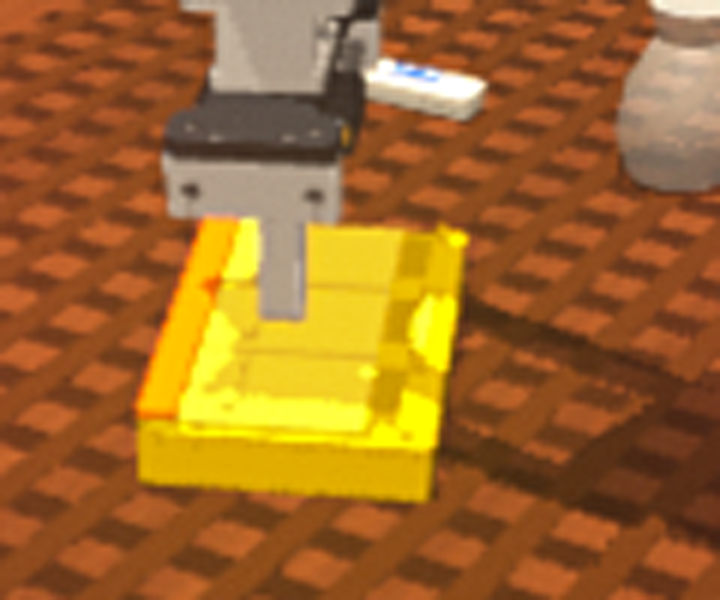

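The tray as a whole began to shift (a few mm) with the force up to 8 N, so the lid has reached its stop. Lift straight up and check.

```bash
python3 -m creep '[{"translation":[0,0,-0.02],"twist":[0,0,0]},{"translation":[0,0,-0.05],"twist":[0,0,0]},{"translation":[0,0,-0.2],"twist":[0,0,0]},{"translation":[0,0,-0.4],"twist":[0,0,0]},{"translation":[-0.2,0,-0.6],"twist":[0,0,0]},{"translation":[-0.4,0,-0.7],"twist":[0,0,0]},{"translation":[-0.6,0,-0.7],"twist":[0,0,0]},{"translation":[-0.8,0,-0.7],"twist":[0,0,0]},{"translation":[-0.9,0,-0.7],"twist":[0,0,0]},{"translation":[-0.9,0,-0.7],"twist":[0,0,0]},{"translation":[-0.9,0,-0.7],"twist":[0,0,0]}]'
python3 - <<'E'
exec(open('loc.py').read())
a=grab('side');b=grab('top')
cv2.imwrite('pics/e.png',np.hstack([cv2.resize(a['image'][160:250,290:370],(400,450),interpolation=cv2.INTER_CUBIC), cv2.resize(b['image'][165:255,305:385],(400,450),interpolation=cv2.INTER_CUBIC)]))
for n,c,roi in(('top',b,(slice(165,255),slice(290,400))),('side',a,(slice(160,240),slice(295,370)))):
    W=pts(c)[roi]; hsv=cv2.cvtColor(c['image'],cv2.COLOR_BGR2HSV)[roi]
    m=cv2.inRange(hsv,(10,90,90),(38,255,255))>0; P=W[m]; P=P[np.isfinite(P[:,0])&(P[:,2]>.02)]
    r=cv2.minAreaRect((P[P[:,2]<.045][:,:2]*1000).astype(np.float32)); print(n,r,'n above 50mm',(P[:,2]>.05).sum())
E
```

```text
time: 7.25
eef_pos: [0.3796, -0.1157, 0.1817]
tcp_rot: [3.073, 0.651, 0.004]
force: [-0.2, 0.6, 0.0]
grip_width: -0.0
grip_force: 0.0
t 7.25 tray-local TCP [-160.7    0.2] z 181.7 toolx yaw 23.94 toolz [ 0.003 -0.    -1.   ]
F local [0.03 0.65] 0.02 grip -0.0
top ((532.279052734375, -48.8900146484375), (120.73580932617188, 194.20535278320312), 23.976299285888672) n above 50mm 11
side ((529.1512451171875, -46.226097106933594), (120.72334289550781, 199.00521850585938), 24.038742065429688) n above 50mm 0
```

View pics/e.png

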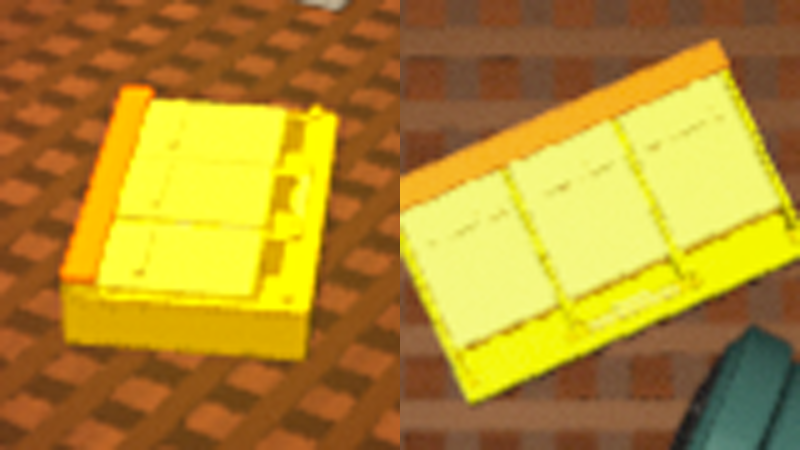

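The middle lid is flat and flush under the lip. Its ridge at (570,185) and near edge at (610,275) line up with the outer lids, and the tray moved about 5 mm.

```bash
python3 -c "
from station import bot
print(bot.close_job())"
```

```text
the job is handed in; nothing more can be done
None
```

The middle lid is folded flat, tucked under the orange lip and stayed shut after I let go; the tray shifted about 5 mm, I did not touch the other objects, and the job was handed in at about 7 s with no verdict returned.

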